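# Fetch the scanner from the drawer and scan the model house's label

## Robot

A 7-joint arm with a two-finger parallel gripper is mounted at the origin on the work surface. World frame = base frame: x ahead of the robot, y to its left, z up, the work surface at z = 0. Lengths are in m, angles in rad, forces in N, time in s.
With the tool pointing down it reaches from about 0.425 to 0.95 m from the base axis. Payload 4.7 kg.
Tool frame: the origin (TCP) lies between the finger pads; the fingertips stand tips_ahead ahead of it and the grasp point (between the pads) lies 8 mm behind it (tips_ahead is the distance from the TCP to the fingertips, in m); z points along the fingers, y is the line along which they close (so a half turn about z gives the same grasp; the last joint's range is limited). The gripper opens to 85 mm and grips with 20 to 120 N. Pads are 22 mm wide; open, the fingers measure 114 mm over their backs; the gripper's body (76 mm by 85 mm) begins 54 mm behind the grasp point. The pads swing forward as they close: fully open they stand 13 mm farther back than shut.
Start: joints at [1.145, 0.469, -0.049, 1.532, 0.024, 1.141, -0.082], TCP at [0.261, -0.623, 0.242] pointing down, gripper open.
Joint ranges: [-2.59, 2.59], [-0.33, 1.99], [-1.39, 1.29], [0.1, 2.45], [-1.04, 4.18], [0.21, 1.99], [-2.66, 2.66]. Speed limits (rad/s): [2.57, 2.57, 3.14, 3.14, 3.14, 3.14, 3.14].

## Interface

Orientations are given as a unit quaternion [x, y, z, w].
In Python, from rig import sense, camera, get_calibration, job_done, tips_ahead gives the robot as it stands. The module is installed in compiled form; this text tells all that it offers.
- The arm moves only by the tool arm_command, never from a script. Its argument "targets" is a list of rows, each a list of 3 entries, a list of its own where there are three numbers: the opening, from -1 (shut) to 1 (fully open), then the shift along the world's x, y, z each as a share of 10 cm, from -1 to 1, then the turn about the world's z as a share of 45 degrees, from -1 to 1. In form: [[jaw, [tx, ty, tz], spin], ...]. A call has 1 to 10 rows; each row is the pose to reach, as a shift and turn from the pose commanded when the call began; what a row does not reach only later rows make up. A row lasts 1/12 s, in which the tool goes at most 41.7 mm and 7.16 degrees, less where a joint would pass 70% of its speed; a pose out of reach is approached as far as the arm can. A call with a number of a shift or a turn outside -1 to 1 is refused whole. A call with a gripper value outside its range is refused whole. The fingers move at their own pace and stop on an object; the grip force is fixed at half the most. Time passes only in rows, so rows that repeat a pose let the fingers close. It gives the time, the measured TCP pose, the force, the opening and the grip force at its end, in the units of the state.
- sense(): the state, without advancing time (a new reading comes with each control period).
- camera(name): name is "scene" or "side" or "wrist"; returns (picture, depth): 400x640x3 uint8, red, green, blue; 400x640 float32, m along the optical axis (not along the pixel's ray), 0 where there is no reading.
- get_calibration(name): a dict with "vertical_fov" (degrees; the focal length in pixels is half the picture's height over the tangent of half this angle, whatever the lens; pixels are square), "cx", "cy" (the principal point, pixels), "pose" (4x4, takes a point from camera to world coordinates). Camera axes: x right, y up, looking along -z (the intrinsics and any distortion apply to the point x, -y, -z); pixel columns grow to the right and rows downward; lengths in m; the calibration is good to about 2 mm. A picture is of the moment at which its call begins: read the wrist's pose just before it. get_calibration takes no time and is no camera call; for the wrist camera it gives the pose at the moment of the call.
- job_done(): hands the job in; it is judged then, once.
The state is a dict: "time_s": time; "joint_pos": joint angles; "joint_velocities": joint speeds; "tau": joint torques, N m; "position": TCP position; "tcp_rot": TCP orientation; "ft_force": force on the tool from outside, world axes, zero at the start; "wrist_torque": the same for the moment, N m; "opening": finger opening in m; "grasp_force": force on a finger pad.
Only numpy, scipy, OpenCV 4.12 (cv2) and the standard library are available. Lean on these libraries where they do the work, as an engineer would, in place of code of your own. Each camera call takes 0.05 s, during which the arm holds its last target. There are 200 camera calls.

## Task

Pull the blue cabinet's drawer wide open, take out the hand scanner, and aim it at the middle of the barcode label on the log house's roof: square to the label, its red window about 80 mm away and level with the label's long side, held steady for two seconds. Then lay the scanner down flat in the middle of the green mat, without dropping it, and let go. Do not bump the house or push the other things about.

Things in the scene. Friction and masses are not known exactly. Their poses are not given: they have to be found in the camera images.
- cabinet: low cabinet with one drawer, blue with a grey drawer front, 280 x 280 mm, 100 mm high, fixed, with a small orange tray (45 mm high) fixed on the rear of its top. Origin: centre of its underside; its front (and drawer) faces its -x; z up.
- cabinet_drawer0 (a joint): how far the drawer is pulled out along the cabinet's -x, in m: 0 is shut, 0.198 is the stop. It slides stiffly (about 1 N) and stays where it is left. Inside the drawer is 235 mm (cabinet x) by 238 mm wide, its floor 22 mm above the table; its grey front rises to 89 mm, the walls to 78 mm.
- cabinet_drawer0_handle (a point): middle of the drawer's handle, a level steel bar 120 mm long along the cabinet's y, 11 mm thick, 35 mm out from the drawer front and 62 mm above the table (38 mm below the cabinet's top, so it can be pinched from above).
- scanner: hand scanner, 0.2 kg, 176 mm long, lying across the drawer. A black flat-sided handle, 34 mm wide and 32 mm high, runs along its x from -75 to +50 mm; at the +x end is a yellow head, 60 mm wide, 66 mm high, x = 35 to 101 mm. Origin: on its underside; z up as it lies flat, y across. It balances near its origin: grip the handle across y at x = 0.
- scanner_window (a point): centre of the red window in the slanted underside of the scanner's head, at (79, 0, 14) mm in the scanner's frame. Its x axis is the way the scanner looks: 60 degrees below the scanner's own +x when the scanner is level. y is across the scanner (the scan line).
- house: model log house of pale wood, base board 220 x 220 mm, ridge 176 mm above the table, 0.9 kg, standing loose on the table. Origin: on the table, 30 mm behind the middle of the base board; its label slope faces its -x, roughly the robot; z up.
- label (a point): centre of the white barcode label with a red border, 80 x 52 mm, stuck on the roof slope that faces the house's -x (about the robot). Its z axis points straight out of the label: up and towards -x, 30 degrees from vertical. y runs along its long side (level, the way the bars are counted), x uphill. It lies 83 mm before the house's origin and 152 mm above the table.
- mat: green cutting mat with white grid, 180 x 180 mm, 4 mm thick, fixed to the table in front of the house. Origin: centre of its underside.
- glue_jar: white glue jar with blue cap and yellow label, 70 mm across, 100 mm high, standing. Leave alone.
- tub: clear plastic tub, 100 mm across, 110 mm high, open. Leave alone.
- blanks: small stack of wooden boards, 160 x 60 mm, 36 mm high, on the table. Leave alone.
- pliers: pliers with red handles lying on the table, 175 mm long, 18 mm high. Leave alone.
- brush: wooden hand brush with black bristles, 225 mm long, 45 mm high. Leave alone.
- frame: half-built square log frame, 150 x 150 mm, 48 mm high. Leave alone.

How it is judged:
On the way, in this order (a step that is already met when the one before it is completed fails the run):
1. the drawer is wide open (more than 120 mm) (value of joint cabinet_drawer0 above 0.12 m), for 0.2 s.
2. held scanner aims at the label 1 s: label centre 50-110 mm ahead, 15 mm off the line at most; within 0.25 rad of square and of its long side; under 20 mm/s, 0.15 rad/s; not touching the house (x of label in the frame of scanner_window between 0.05 and 0.11 m and y of label in the frame of scanner_window between -0.015 and 0.015 m and z of label in the frame of scanner_window between -0.015 and 0.015 m and angle between the x axis of scanner_window and the z axis of label, either way round below 0.25 rad and angle between the y axis of scanner_window and the y axis of label, either way round below 0.25 rad and linear speed of scanner below 0.02 m/s and angular speed of scanner below 0.15 rad/s and contact force between the fingers and scanner above 1 N and contact force between scanner and house below 0.1 N), for 1 s.
At the end, for the whole second after the job is handed in: the scanner lies flat (within 0.1 rad) and at rest on the green mat, its origin within 50 mm of the mat's centre, let go; the house is within 20 mm of where it stood (horizontal distance between scanner and mat below 0.05 m and angle between scanner's own z axis and vertical below 0.1 rad and contact force between scanner and mat above 0.5 N and linear speed of scanner below 0.02 m/s and distance of house from where it was at the start of the episode below 0.02 m); the robot touches nothing.
It fails at once if the scanner dropped or thrown: moving faster than 0.5 m/s with no finger on it (linear speed of scanner above 0.5 m/s and contact force between the fingers and scanner below 0.05 N).
It fails at once if the house moved by more than 20 mm (distance of house from where it was at the start of the episode above 0.02 m).
It fails at once if another thing (jar, tub, boards, pliers, brush, frame) moved by more than 30 mm (distance of any of glue_jar, tub, blanks, pliers, brush, frame from where it was at the start of the episode above 0.03 m).
It also fails if it takes over 64 s, if anything falls off the work surface, if the arm or the gripper's body presses on something with over 40 N, if the wrist force passes 120 N, or if a joint passes its speed limit or range.

## Working session

There is one attempt and no reset: what is moved stays moved. The work goes in short steps, Python scripts to look and compute and a tool call to move; the robot and the scene stay as the last step left them, time stands still between calls to the robot, and variables do not carry over. Pictures are saved under pics/ and viewed, at most 10 in all, crops included, and the job is handed in when it is done.

Besides the shell and the picture viewer there is one more tool, called after "Request:" as name([rows], argument=value, ...), one row to a line, values as JSON. arm_command: Moves the arm, as the interface text tells. Its arguments: {"type":"object","properties":{"targets":{"type":"array"}},"required":["targets"]}

```bash
mkdir -p pics; cat > h.py <<'E'
import numpy as np, cv2
from rig import *
def grab(n):
    c=get_calibration(n); p,d=camera(n); np.savez(f'{n}.npz',p=p,d=d,pose=c['pose'],f=200/np.tan(np.radians(c['vertical_fov'])/2),cx=c['cx'],cy=c['cy'])
    return p,d
def cloud(n):
    z=np.load(n+'.npz'); d=z['d']; v,u=np.mgrid[:400,:640]
    P=np.stack([(u-z['cx'])/z['f']*d,-(v-z['cy'])/z['f']*d,-d],-1)
    W=P@z['pose'][:3,:3].T+z['pose'][:3,3]; W[d==0]=np.nan
    return W
E
python3 - <<'E'
from h import *
for n in('scene','side'):
    p,d=grab(n); cv2.imwrite(f'pics/{n}0.png',p[:,:,::-1]); c=get_calibration(n); print({k:c[k] for k in c})
s=sense(); print(s,tips_ahead)
E
```

```text
{'vertical_fov': 57.44040794223082, 'cx': 317.04201525858736, 'cy': 194.57503959859304, 'pose': array([[-0.26653108, -0.73021383,  0.6290858 ,  1.42275074],
       [ 0.96380599, -0.20616494,  0.16903856,  0.22044232],
       [ 0.00626114,  0.65137069,  0.75873382,  1.13336851],
       [ 0.        ,  0.        ,  0.        ,  1.        ]])}
{'vertical_fov': 42.474277228132785, 'cx': 318.6448976403979, 'cy': 201.76575928776558, 'pose': array([[-0.22225696,  0.57463738, -0.78765077, -1.14223263],
       [-0.97481406, -0.14623469,  0.16838336,  0.37539757],
       [-0.01842249,  0.80523742,  0.59266627,  1.43375483],
       [ 0.        ,  0.        ,  0.        ,  1.        ]])}
{'time_s': 0.1, 'joint_pos': array([ 1.1450954 ,  0.46939575, -0.04854876,  1.53357526,  0.02408806,
        1.14101997, -0.08227866]), 'joint_velocities': array([ 0.00142866, -0.00058316,  0.00043465, -0.00223494,  0.00066265,
       -0.00071223,  0.00075735]), 'tau': array([ 1.29498832e-03, -5.11511385e+01, -4.66463913e-02, -2.38389820e+01,
        1.08427252e-02,  4.36437316e-03, -2.51588813e-05]), 'position': array([ 0.26065986, -0.62208648,  0.2413423 ]), 'tcp_rot': array([ 9.80382289e-01,  1.97103385e-01, -2.14835795e-04, -8.80896545e-04]), 'ft_force': array([-0.27277247, -0.2957242 , -0.49995139]), 'wrist_torque': array([-0.01112622, -0.03939217, -0.00089007]), 'grasp_force': 0.0, 'opening': 0.08562179050936124} 0.011
```

View pics/scene0.png

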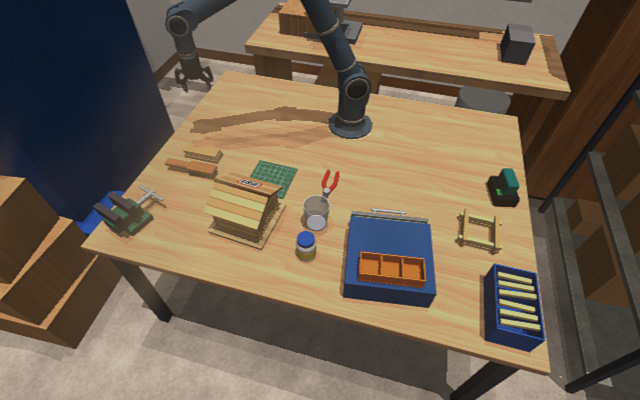

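View pics/side0.png

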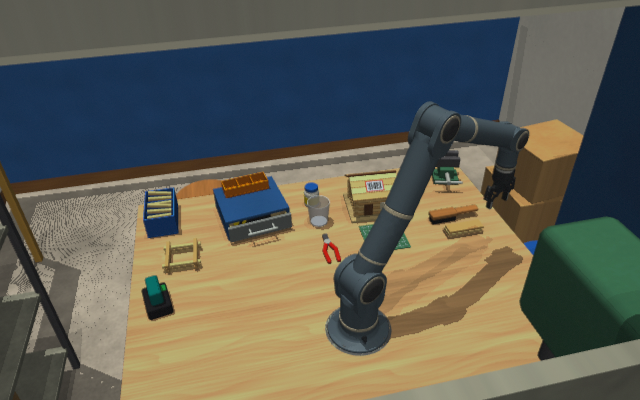

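```bash
python3 - <<'E'
from h import *
def rect(n,name,m):
    W=cloud(n); m=m&np.isfinite(W[...,0]); 
    k,l,st,_=cv2.connectedComponentsWithStats(m.astype(np.uint8)); 
    if k<2: return print(n,name,'none')
    i=1+np.argmax(st[1:,4]); q=W[l==i]; r=cv2.minAreaRect(q[:,:2].astype(np.float32))
    print(n,name,len(q),'rect',np.round(r[0],4),np.round(r[1],3),round(r[2],2),'med',np.round(np.median(q,0),4),'bbox',st[i,:4])
    return q
for n in('scene','side'):
    z=np.load(n+'.npz');p=z['p'].astype(int);W=cloud(n);R,G,B=p[...,0],p[...,1],p[...,2];Z=W[...,2];X=W[...,0];Y=W[...,1]
    on=(X>0.2)&(X<1.2)&(abs(Y)<.9)
    rect(n,'mat',on&(G>R*1.3)&(G>B*1.1)&(Z<.02)&(X<.8))
    rect(n,'cabtop',on&(B>R*1.5)&(abs(Z-.1)<.012)&(Y>-.1))
    q=rect(n,'tray',on&(R>B*2)&(Z>.12)&(Z<.16)&(Y>-.0))
    rect(n,'slope',on&(Z>.10)&(Z<.185)&(Y<-.1)&(X<.9)&(X>.5))
    rect(n,'pliers',on&(R>G*2.5)&(R>90)&(Z<.04))
    t=on&(Z>.04)&(Y>-.15)&(Y<.45)&(X<.75); rect(n,'handleish',t)
def crop(n,x,y,w,h,s): return cv2.resize(np.load(n+'.npz')['p'][y:y+h,x:x+w,::-1],None,fx=s,fy=s,interpolation=cv2.INTER_CUBIC)
a=crop('scene',200,160,100,75,4);b=crop('side',330,165,100,75,4);c=crop('scene',335,195,100,75,4);d=crop('side',205,175,100,75,4)
cv2.imwrite('pics/c1.png',np.vstack([np.hstack([a,b]),np.hstack([c,d])]))
E
```

```text
scene mat 622 rect [ 0.4507 -0.2468] [0.177 0.179] 88.15 med [ 0.4265 -0.2294  0.0029] bbox [251 161  46  38]
scene cabtop 3830 rect [0.739  0.2866] [0.269 0.278] 8.14 med [0.7071 0.2785 0.0996] bbox [345 216  91  79]
scene tray 854 rect [0.8172 0.2972] [0.083 0.197] 8.69 med [0.8231 0.2993 0.1369] bbox [359 251  67  34]
scene slope 2697 rect [ 0.6734 -0.2552] [0.215 0.212] 85.06 med [ 0.7073 -0.2494  0.1488] bbox [204 172  79  58]
scene pliers 57 rect [0.404  0.0236] [0.018 0.097] 85.98 med [0.4006 0.0229 0.0171] bbox [330 172   9  18]
scene handleish 3319 rect [0.6497 0.2753] [0.236 0.28 ] 7.89 med [0.6676 0.2833 0.0991] bbox [348 208  86  57]
side mat 126 rect [ 0.3837 -0.3172] [0.056 0.11 ] 49.88 med [ 0.3834 -0.3122  0.005 ] bbox [395 233  16  17]
side cabtop 1741 rect [0.7318 0.286 ] [0.289 0.281] 8.18 med [0.688  0.2876 0.1001] bbox [214 176  75  50]
side tray 493 rect [0.8128 0.2986] [0.104 0.202] 6.69 med [0.8062 0.2992 0.1346] bbox [221 172  47  22]
side slope 1117 rect [ 0.6681 -0.2542] [0.215 0.218] 86.59 med [ 0.6252 -0.237   0.1529] bbox [345 170  51  32]
side pliers 77 rect [ 0.3936 -0.021 ] [0.106 0.025] 6.17 med [ 0.3919 -0.0172  0.0169] bbox [329 243  12  18]
side handleish 2333 rect [0.6398 0.2772] [0.235 0.294] 3.45 med [0.6283 0.2852 0.0962] bbox [217 192  75  46]
```

View pics/c1.png

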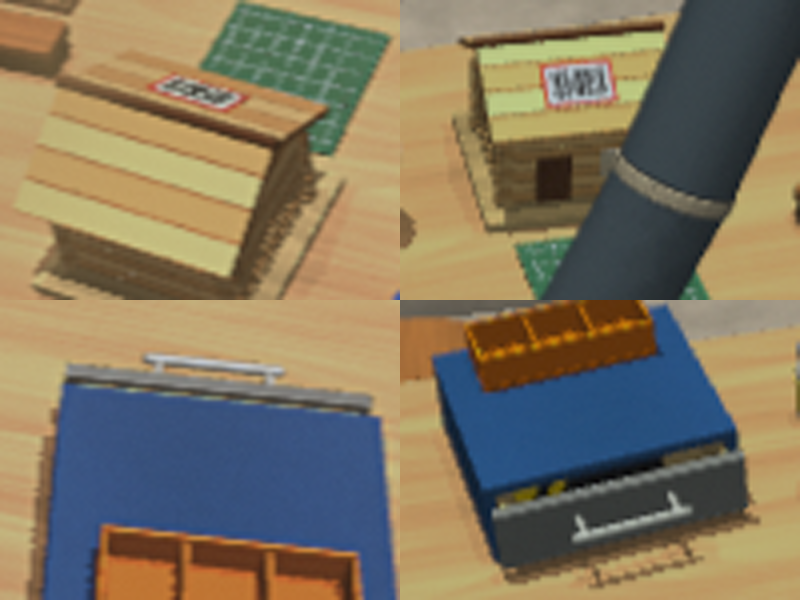

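```bash
cat >> h.py <<'E'
def at(n,u,v,z):
    k=np.load(n+'.npz'); P=k['pose']; r=P[:3,:3]@np.array([(u-k['cx'])/k['f'],-(v-k['cy'])/k['f'],-1]); o=P[:3,3]
    return o+r*(z-o[2])/r[2]
E
python3 - <<'E'
from h import *
np.set_printoptions(precision=4,suppress=True)
print('label',at('side',374.2,186.3,.152),at('scene',250.5,183,.152))
print('handle',at('scene',372.5,209.3,.065),at('scene',405.7,213,.065),at('side',249.25,234,.065),at('side',277.5,227,.065))
W=cloud('side'); X,Y,Z=W[...,0],W[...,1],W[...,2]
m=(X>.5)&(X<.67)&(Y>-.36)&(Y<-.13)&(Z>.11)&(Z<.175); v,u=np.nonzero(m); k=(u<385); q=W[m][k]
c=q.mean(0); n=np.linalg.svd(q-c)[2][2]; n*=np.sign(n[2]); print('slope',len(q),c,n,'tilt',np.degrees(np.arccos(n[2])),'yaw',np.degrees(np.arctan2(-n[1],-n[0])))
print(np.abs((q-c)@n).max())
for n_ in('scene','side'):
    W=cloud(n_); q=W[(W[...,2]>.163)&(W[...,2]<.19)&(W[...,1]<-.1)&(W[...,0]>.5)&(W[...,0]<.8)&(W[...,1]>-.45)]
    r=cv2.minAreaRect(q[:,:2].astype(np.float32)); print('ridge',r, np.median(q,0))
# cabinet yaw from front edge; front face
    q=W[(W[...,2]>.05)&(W[...,2]<.095)&(W[...,1]>.1)&(W[...,1]<.43)&(W[...,0]>.5)&(W[...,0]<.66)]
    print(n_,'front',len(q),q.min(0),q.max(0))
E
```

```text
label [ 0.6124 -0.2493  0.152 ] [ 0.6214 -0.2459  0.152 ]
handle [0.5505 0.201  0.065 ] [0.5344 0.3225 0.065 ] [0.5278 0.316  0.065 ] [0.5446 0.1947 0.065 ]
slope 763 [ 0.6155 -0.2215  0.147 ] [-0.4848  0.0425  0.8736] tilt 29.121423680892686 yaw -5.010625551226975
0.01902262116591951
ridge ((0.6754217147827148, -0.25534579157829285), (0.21442680060863495, 0.07624977082014084), 88.42050170898438) [ 0.6827 -0.2521  0.1716]
scene front 507 [0.5245 0.1308 0.0563] [0.6559 0.4015 0.0949]
ridge ((0.6493316888809204, -0.25100359320640564), (0.21426697075366974, 0.07550478726625443), 80.95282745361328) [ 0.6587 -0.2533  0.1736]
side front 858 [0.5193 0.1283 0.05  ] [0.66   0.4183 0.095 ]
```

Request:
arm_command([
  [-0.4, [0.31, 0.98, 0], 0.185],
  [-0.4, [0.31, 0.98, 0], 0.185],
  [-0.4, [0.31, 0.98, 0], 0.185],
])

```text
time_s: 0.35
position: [0.294, -0.5195, 0.2415]
tcp_rot: [0.963, 0.27, 0.001, -0.002]
ft_force: [0.7, 1.1, 0.2]
opening: 0.0516
grasp_force: 0.0
```

Request:
arm_command([
  [-0.4, [0.31, 0.98, 0], 0.185],
  [-0.4, [0.31, 0.98, 0], 0.185],
  [-0.4, [0.31, 0.98, 0], 0.185],
])

```text
time_s: 0.6
position: [0.3247, -0.4211, 0.2419]
tcp_rot: [0.94, 0.34, 0.001, -0.001]
ft_force: [-0.3, 0.3, -0.4]
opening: 0.0258
grasp_force: 0.0
```

Request:
arm_command([
  [-0.4, [0.31, 0.98, 0], 0.185],
  [-0.4, [0.31, 0.98, 0], 0.185],
  [-0.4, [0.31, 0.98, 0], 0.185],
])

```text
time_s: 0.85
position: [0.3552, -0.3232, 0.2421]
tcp_rot: [0.913, 0.407, 0.0, -0.001]
ft_force: [0.0, -0.0, -0.8]
opening: 0.0256
grasp_force: 0.0
```

Request:
arm_command([
  [-0.4, [0.31, 0.98, 0], 0.185],
  [-0.4, [0.31, 0.98, 0], 0.185],
  [-0.4, [0.31, 0.98, 0], 0.185],
])

```text
time_s: 1.1
position: [0.3859, -0.2255, 0.2423]
tcp_rot: [0.881, 0.473, 0.0, -0.001]
ft_force: [0.9, 0.3, -0.9]
opening: 0.0256
grasp_force: 0.0
```

Request:
arm_command([
  [-0.4, [0.31, 0.98, 0], 0.185],
  [-0.4, [0.31, 0.98, 0], 0.185],
  [-0.4, [0.31, 0.98, 0], 0.185],
])

```text
time_s: 1.35
position: [0.4167, -0.1275, 0.2425]
tcp_rot: [0.845, 0.535, 0.001, -0.0]
ft_force: [1.2, -0.1, 0.1]
opening: 0.0255
grasp_force: 0.0
```

Request:
arm_command([
  [-0.4, [0.31, 0.98, 0], 0.185],
  [-0.4, [0.31, 0.98, 0], 0.185],
  [-0.4, [0.31, 0.98, 0], 0.185],
])

```text
time_s: 1.6
position: [0.4476, -0.0294, 0.2426]
tcp_rot: [0.804, 0.595, 0.001, -0.0]
ft_force: [0.4, -0.1, 1.4]
opening: 0.0254
grasp_force: 0.0
```

Request:
arm_command([
  [-0.4, [0.31, 0.98, 0], 0.185],
  [-0.4, [0.31, 0.98, 0], 0.185],
  [-0.4, [0.31, 0.98, 0], 0.185],
])

```text
time_s: 1.85
position: [0.4784, 0.0688, 0.2427]
tcp_rot: [0.758, 0.652, 0.001, -0.001]
ft_force: [0.0, 0.1, 1.7]
opening: 0.0254
grasp_force: 0.0
```

Request:
arm_command([
  [-0.4, [0.31, 0.98, 0], 0.185],
  [-0.4, [0.31, 0.98, 0], 0.185],
  [-0.4, [0.31, 0.98, 0], 0.185],
])

```text
time_s: 2.1
position: [0.5091, 0.1668, 0.2425]
tcp_rot: [0.709, 0.705, 0.002, -0.001]
ft_force: [0.7, 0.8, -0.2]
opening: 0.0257
grasp_force: 0.0
```

Request:
arm_command([
  [-0.4, [0.31, 0.98, 0], 0.185],
  [-0.4, [0.31, 0.98, 0], 0.185],
  [-0.4, [0.31, 0.98, 0], 0.185],
  [-0.4, [0.31, 0.98, 0], 0.185],
])

```text
time_s: 2.43
position: [0.5393, 0.2652, 0.2419]
tcp_rot: [0.656, 0.755, 0.001, -0.002]
ft_force: [-0.2, 0.5, -0.2]
opening: 0.0255
grasp_force: 0.0
```

```bash
python3 - <<'E'
from h import *
np.set_printoptions(precision=4,suppress=True)
p,d=grab('wrist'); cv2.imwrite('pics/w1.png',p[:,:,::-1]); s=sense(); print(s['position'],s['joint_pos'])
W=cloud('wrist'); print(np.isfinite(W[...,0]).mean())
q=W[(abs(W[...,2]-.0675)<.006)&(W[...,0]<.57)&(W[...,0]>.5)&(W[...,1]>.15)&(W[...,1]<.36)]
print(len(q)); 
if len(q): print(cv2.minAreaRect(q[:,:2].astype(np.float32)))
E
```

```text
[0.5392 0.2621 0.2417] [ 0.0155  0.4411 -0.7272  1.6896  0.3164  1.1333 -0.6623]
0.995859375
1403
((0.5515528321266174, 0.27667051553726196), (0.040201861411333084, 0.16280695796012878), 7.649343967437744)
```

View pics/w1.png

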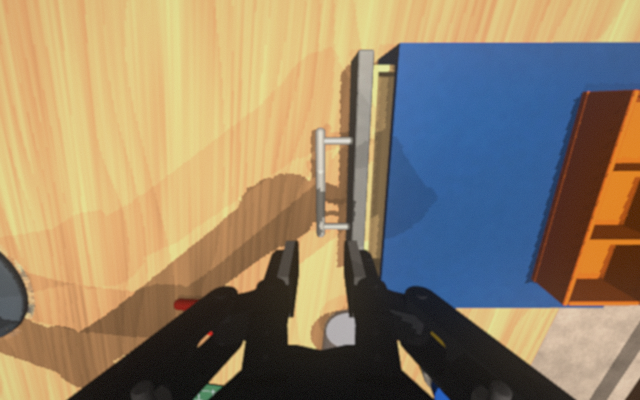

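```bash
python3 - <<'E'
from h import *
np.set_printoptions(precision=4,suppress=True)
W=cloud('wrist')
for u,v in((320,133),(320,180),(321,232),(360,60),(362,180)): print(u,v,W[v,u], at('wrist',u,v,.066))
E
```

```text
320 133 [0.5315 0.3157 0.0689] [0.5315 0.3154 0.066 ]
320 180 [0.5387 0.2644 0.0683] [0.5388 0.2637 0.066 ]
321 232 [0.5489 0.2002 0.0671] [0.549  0.1997 0.066 ]
360 60 [0.5586 0.3881 0.0874] [0.5609 0.3912 0.066 ]
362 180 [0.582  0.2755 0.0865] [0.5859 0.2704 0.066 ]
```

Request:
arm_command([
  [-0.4, [0, -0.01, -0.35], 0],
  [-0.4, [0.01, -0.03, -0.7], 0],
  [-0.4, [0.01, -0.03, -0.94], 0],
  [-0.4, [0.01, -0.03, -0.94], 0],
])

```text
time_s: 2.82
position: [0.5381, 0.2518, 0.1429]
tcp_rot: [0.659, 0.752, -0.006, -0.001]
ft_force: [-0.4, -1.1, -0.2]
opening: 0.0257
grasp_force: 0.0
```

Request:
arm_command([
  [-0.4, [0, 0, -0.2], 0],
  [-0.4, [0, 0, -0.4], 0],
  [-0.4, [0, 0, -0.6], 0],
  [-0.4, [0, 0, -0.8], 0],
  [-0.4, [0, 0, -0.94], 0],
  [-0.4, [0, 0, -0.94], 0],
])

```text
time_s: 3.32
position: [0.5447, 0.2558, 0.0568]
tcp_rot: [0.659, 0.752, 0.002, 0.002]
ft_force: [0.4, -1.5, 2.2]
opening: 0.0256
grasp_force: 0.7
```

Request:
arm_command([
  [-1, [0, 0, 0], 0],
  [-1, [0, 0, 0], 0],
  [-1, [0, 0, 0], 0],
  [-1, [0, 0, 0], 0],
  [-1, [0, 0, 0], 0],
  [-1, [0, 0, 0], 0],
])

```text
time_s: 3.82
position: [0.5424, 0.2561, 0.0561]
tcp_rot: [0.659, 0.753, 0.001, 0.001]
ft_force: [0.9, -1.5, 5.3]
opening: 0.0091
grasp_force: 58.5
```

Request:
arm_command([
  [-1, [-0.1, -0.014, 0], 0],
  [-1, [-0.2, -0.028, 0], 0],
  [-1, [-0.3, -0.042, 0], 0],
  [-1, [-0.4, -0.056, 0], 0],
  [-1, [-0.5, -0.07, 0], 0],
  [-1, [-0.6, -0.083, 0], 0],
  [-1, [-0.7, -0.097, 0], 0],
  [-1, [-0.8, -0.111, 0], 0],
  [-1, [-0.9, -0.125, 0], 0],
])

```text
time_s: 4.57
position: [0.452, 0.2431, 0.0561]
tcp_rot: [0.659, 0.753, 0.001, 0.002]
ft_force: [2.0, -2.9, 10.2]
opening: 0.0088
grasp_force: 60.0
```

Request:
arm_command([
  [-1, [-0.1, -0.014, 0], 0],
  [-1, [-0.2, -0.028, 0], 0],
  [-1, [-0.3, -0.042, 0], 0],
  [-1, [-0.4, -0.056, 0], 0],
  [-1, [-0.5, -0.07, 0], 0],
  [-1, [-0.6, -0.083, 0], 0],
  [-1, [-0.7, -0.097, 0], 0],
  [-1, [-0.75, -0.104, 0], 0],
  [-1, [-0.75, -0.104, 0], 0],
  [-1, [-0.75, -0.104, 0], 0],
])

```text
time_s: 5.4
position: [0.3762, 0.2323, 0.056]
tcp_rot: [0.658, 0.753, -0.0, 0.002]
ft_force: [-0.7, -5.5, 15.0]
opening: 0.0086
grasp_force: 60.7
```

Pulled 168 mm. Release, rise, and move back over the drawer to look.

Request:
arm_command([
  [-0.4, [0, 0, 0], 0],
  [-0.4, [0, 0, 0], 0],
  [-0.4, [0, 0, 0], 0],
  [-0.4, [0, 0, 0.1], 0],
  [-0.4, [0, 0, 0.4], 0],
  [-0.4, [0, 0, 0.7], 0],
  [-0.4, [0, 0, 0.98], 0],
  [-0.4, [0, 0, 0.98], 0],
])

```text
time_s: 6.07
position: [0.3781, 0.2361, 0.1572]
tcp_rot: [0.658, 0.753, 0.005, 0.002]
ft_force: [0.6, 0.8, 0.3]
opening: 0.0254
grasp_force: 0.0
```

Request:
arm_command([
  [1, [0, 0, 0.4], 0],
  [1, [0.3, 0, 0.8], 0],
  [1, [0.6, -0.3, 0.8], 0],
  [1, [0.6, -0.5, 0.8], 0],
  [1, [0.6, -0.5, 0.8], 0],
])

```text
time_s: 6.48
position: [0.4381, 0.1787, 0.2324]
tcp_rot: [0.661, 0.75, -0.001, 0.001]
ft_force: [-0.2, -1.0, -0.9]
opening: 0.0837
grasp_force: 0.0
```

```bash
python3 - <<'E'
from h import *
for n in('wrist','scene'): p,d=grab(n); cv2.imwrite(f'pics/{n}2.png',p[:,:,::-1])
print(sense()['position'])
E
```

```text
[0.4355412  0.18284559 0.23196654]
```

View pics/wrist2.png

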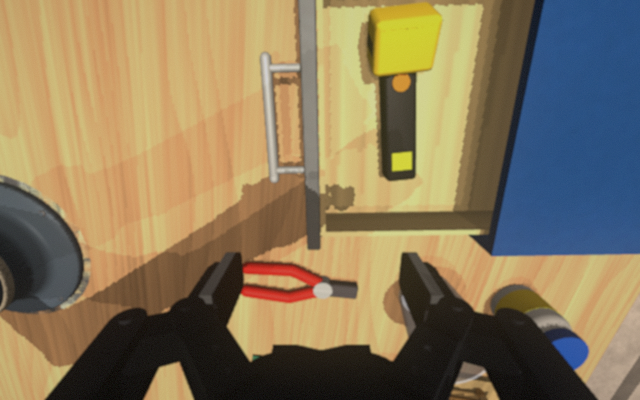

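```bash
python3 - <<'E'
from h import *
np.set_printoptions(precision=4,suppress=True)
W=cloud('wrist'); p=np.load('wrist.npz')['p'].astype(int)
z=W[...,2]; m=(z>.046)&(z<.062); m[:72]=0;m[185:]=0;m[:,:365]=0;m[:,430:]=0
k,l,st,_=cv2.connectedComponentsWithStats(m.astype(np.uint8)); i=1+np.argmax(st[1:,4]); q=W[l==i]
print(st[i],np.median(q,0),cv2.minAreaRect(q[:,:2].astype(np.float32)))
c=q.mean(0)
d=np.linalg.svd((q-c)[:,:2],full_matrices=False)[2][0]; d*=np.sign(d[1]); t=(q-c)[:,:2]@d; print('dir',d,np.degrees(np.arctan2(d[1],d[0])),'ends',c[:2]+d*t.min(),c[:2]+d*t.max())
m=(z>.075)&(z<.1); m[75:]=0;m[:,:365]=0;m[:,445:]=0; q=W[m]; print('head',len(q),np.median(q,0),cv2.minAreaRect(q[:,:2].astype(np.float32)))
for u,v in((399,178),(390,177),(398,120)): print(at('wrist',u,v,.054))
print('front',W[120,311], W[100,272])
E
```

```text
[ 382   72   34  109 3408] [0.5148 0.2467 0.054 ] ((0.5163956880569458, 0.24200135469436646), (0.03420162945985794, 0.11327944695949554), 13.574811935424805)
dir [-0.2317  0.9728] 103.39465659326113 ends [0.5288 0.1867] [0.5026 0.2969]
head 2459 [0.4957 0.3275 0.0816] ((0.49677178263664246, 0.3274354934692383), (0.060059674084186554, 0.033428583294153214), 14.182415962219238)
[0.5268 0.1891 0.054 ]
[0.5164 0.1889 0.054 ]
[0.512  0.2515 0.054 ]
front [0.4211 0.2424 0.089 ] [0.3795 0.2551 0.0658]
```

Request:
arm_command([
  [0.4, [0.4, 0.4, 0], 0.12],
  [0.4, [0.75, 0.77, 0], 0.12],
  [0.4, [0.75, 0.77, -0.4], 0.12],
  [0.4, [0.75, 0.77, -0.8], 0.12],
  [0.4, [0.75, 0.77, -0.9], 0.12],
  [0.4, [0.75, 0.77, -0.9], 0.12],
  [0.4, [0.75, 0.77, -0.9], 0.12],
  [0.4, [0.75, 0.77, -0.9], 0.12],
])

```text
time_s: 7.25
position: [0.5112, 0.2613, 0.1444]
tcp_rot: [0.622, 0.783, 0.001, 0.001]
ft_force: [1.0, 0.1, 0.6]
opening: 0.0598
grasp_force: 0.0
```

```bash
python3 - <<'E'
from h import *
s=sense(); q=s['tcp_rot']; print(s['position'],2*np.degrees(np.arctan2(q[1],q[0]))-90)
E
```

```text
[0.51118708 0.26134951 0.14442501] 13.089922308557874
```

Request:
arm_command([
  [0.4, [0, 0, -0.2], 0.01],
  [0.4, [0, 0, -0.4], 0.01],
  [0.4, [0, 0, -0.6], 0.01],
  [0.4, [0, 0, -0.8], 0.01],
  [0.4, [0, 0, -0.95], 0.01],
  [0.4, [0, 0, -0.95], 0.01],
])

```text
time_s: 7.75
position: [0.5106, 0.2596, 0.0471]
tcp_rot: [0.619, 0.785, -0.001, 0.0]
ft_force: [-0.3, -0.9, 0.6]
opening: 0.0599
grasp_force: 0.0
```

Request:
arm_command([
  [0.4, [0, 0, -0.08], 0],
  [0.4, [0, 0, -0.08], 0],
  [0.4, [0, 0, -0.08], 0],
])

```text
time_s: 8.0
position: [0.5117, 0.2609, 0.0407]
tcp_rot: [0.619, 0.785, 0.001, 0.001]
ft_force: [0.0, 0.1, 0.2]
opening: 0.06
grasp_force: 0.0
```

Request:
arm_command([
  [-1, [0, 0, 0], 0],
  [-1, [0, 0, 0], 0],
  [-1, [0, 0, 0], 0],
  [-1, [0, 0, 0], 0],
  [-1, [0, 0, 0], 0],
  [-1, [0, 0, 0], 0],
  [-1, [0, 0, 0], 0],
])

```text
time_s: 8.58
position: [0.5119, 0.2611, 0.0407]
tcp_rot: [0.619, 0.785, 0.001, 0.001]
ft_force: [0.5, -1.2, 6.4]
opening: 0.0327
grasp_force: 61.1
```

Request:
arm_command([
  [-1, [0, 0, 0.1], 0],
  [-1, [0, 0, 0.3], 0],
  [-1, [0, 0, 0.5], 0],
  [-1, [0, 0, 0.75], 0],
  [-1, [0, 0, 1], 0],
  [-1, [0, 0, 1], 0],
])

```text
time_s: 9.08
position: [0.5128, 0.2625, 0.1442]
tcp_rot: [0.619, 0.785, 0.004, 0.002]
ft_force: [0.8, 1.3, -2.0]
opening: 0.0326
grasp_force: 60.2
```

Request:
arm_command([
  [-1, [0, 0, 0.3], 0],
  [-1, [0, 0, 0.6], 0],
  [-1, [0, 0, 0.9], 0],
  [-1, [0, 0, 1], 0],
  [-1, [0, 0, 1], 0],
])

```text
time_s: 9.5
position: [0.5117, 0.2614, 0.2414]
tcp_rot: [0.619, 0.785, 0.002, 0.001]
ft_force: [0.3, 0.0, -3.2]
opening: 0.033
grasp_force: 60.9
```

Request:
arm_command([
  [-1, [0, -0.15, 0.2], -0.1],
  [-1, [0, -0.45, 0.2], -0.25],
  [-1, [0, -0.75, 0.2], -0.4],
  [-1, [0, -1, 0.2], -0.48],
])

```text
time_s: 9.83
position: [0.5096, 0.1577, 0.2567]
tcp_rot: [0.757, 0.653, -0.002, -0.0]
ft_force: [1.1, -0.5, -3.2]
opening: 0.0328
grasp_force: 60.8
```

Request:
arm_command([
  [-1, [0, -0.25, 0], -0.12],
  [-1, [0, -0.5, 0], -0.24],
  [-1, [0, -0.75, 0], -0.36],
  [-1, [0, -1, 0], -0.48],
])

```text
time_s: 10.17
position: [0.5092, 0.0586, 0.2566]
tcp_rot: [0.866, 0.5, -0.002, -0.001]
ft_force: [0.6, 0.1, -3.7]
opening: 0.0331
grasp_force: 60.7
```

Request:
arm_command([
  [-1, [-0.1, -0.25, 0], -0.12],
  [-1, [-0.2, -0.5, 0], -0.24],
  [-1, [-0.3, -0.75, 0], -0.36],
  [-1, [-0.4, -1, 0], -0.48],
])

```text
time_s: 10.5
position: [0.4686, -0.0409, 0.2567]
tcp_rot: [0.944, 0.329, -0.002, -0.001]
ft_force: [0.8, -0.7, -3.0]
opening: 0.0329
grasp_force: 60.7
```

Request:
arm_command([
  [-1, [-0.1, -0.25, 0], -0.12],
  [-1, [-0.2, -0.5, 0], -0.24],
  [-1, [-0.3, -0.75, 0], -0.36],
  [-1, [-0.4, -1, 0], -0.48],
  [-1, [-0.4, -1, 0], -0.48],
  [-1, [-0.4, -1, 0], -0.48],
])

```text
time_s: 11.0
position: [0.4288, -0.1408, 0.257]
tcp_rot: [0.989, 0.147, -0.002, -0.001]
ft_force: [-0.2, 0.6, -3.2]
opening: 0.0332
grasp_force: 60.9
```

```bash
python3 - <<'E'
from h import *
for n in('wrist','scene','side'): p,d=grab(n); cv2.imwrite(f'pics/{n}3.png',p[:,:,::-1])
s=sense(); q=s['tcp_rot']; print(s['position'],2*np.degrees(np.arctan2(q[1],q[0]))-90,s['grasp_force'],s['opening'],s['time_s'])
a=cv2.imread('pics/scene3.png')[130:260,180:340]; b=cv2.imread('pics/side3.png')[140:270,300:460]
cv2.imwrite('pics/c3.png',np.vstack([cv2.imread('pics/wrist3.png'),cv2.resize(np.hstack([a,b]),(640,260))])[:, :][60:])
E
```

```text
[ 0.4305638  -0.13832239  0.258137  ] -72.76665047911766 60.867719650268555 0.03290657900850115 11.15
```

View pics/c3.png

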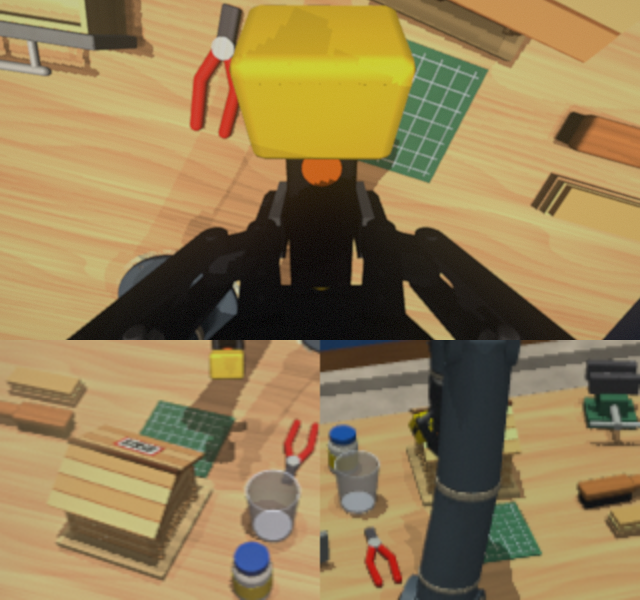

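```bash
python3 - <<'E'
from h import *
np.set_printoptions(precision=4,suppress=True)
s0=cv2.imread('pics/side0.png')[:,:,::-1]; z=dict(np.load('side.npz')); np.savez('sideA.npz',**{**z,'p':s0})
for n,(x,y,w,h) in (('sideA',(360,175,28,22)),('scene',(234,174,32,20))):
    p=np.load(n+'.npz')['p'].astype(int)[y:y+h,x:x+w]; R,G,B=p[...,0],p[...,1],p[...,2]
    m=((R>G+60)&(abs(G-B)<40)&(R>110)).astype(np.uint8)
    k,l,st,_=cv2.connectedComponentsWithStats(m,connectivity=8); i=1+np.argmax(st[1:,4]); pts=np.argwhere(l==i)[:,::-1].astype(np.float32)
    hull=cv2.convexHull(pts); M=cv2.moments(hull); c=(M['m10']/M['m00']+x,M['m01']/M['m00']+y)
    print(n,m.sum(),st[i],c,at(n,*c,.152)); print('\n'.join(''.join('.#'[v] for v in r) for r in m))
W=cloud('scene') # slope depth of house, scene cam
E
```

```text
sideA 29 [19  5  4  3  6] (381.0, 180.66666666666666) [ 0.6468 -0.2918  0.152 ]
............................
............................
............................
............................
............................
...............##..####.....
.....##.##............#.....
.....#................#.....
.....#......................
.....#.................#....
.......................#....
.....##................#....
......#................#....
......#.....................
......#................#....
......................#.....
.......#.#.#................
............................
............................
............................
............................
............................
scene 35 [ 6  9 12  4 12] (245.6904761904762, 184.45238095238096) [ 0.6327 -0.2599  0.152 ]
................................
................................
................................
................................
.........#......................
.......##.......................
.....##.........#...............
...##...........................
...##..................#........
......###.......................
.........###..............##....
............####.........##.....
................##.....###......
...................#####........
................................
................................
................................
................................
................................
................................
```

```bash
python3 - <<'E'
from h import *
np.set_printoptions(precision=4,suppress=True)
a=at('sideA',374.2,185.8,.152);b=at('scene',249.2,182.6,.152); print(a,b)
# side corners -> long-side direction, z of edges: +-26mm*sin30
for n,L in(('sideA',[(365.3,180.5,.165),(382.5,179.8,.165),(383.2,190.3,.139),(366.3,191.3,.139)]),('scene',[(243,178,.139),(237,181.5,.139),(261,183.7,.165),(256,187.2,.165)])):
    print(n,[at(n,*c) for c in L])
E
```

```text
[ 0.6161 -0.2504  0.152 ] [ 0.6208 -0.2512  0.152 ]
sideA [array([ 0.647 , -0.2189,  0.165 ]), array([ 0.6335, -0.2936,  0.165 ]), array([ 0.5913, -0.2841,  0.139 ]), array([ 0.6022, -0.2107,  0.139 ])]
scene [array([ 0.5948, -0.2886,  0.139 ]), array([ 0.6173, -0.3029,  0.139 ]), array([ 0.6249, -0.2023,  0.165 ]), array([ 0.6455, -0.2133,  0.165 ])]
```

```bash
python3 - <<'E'
from h import *
np.set_printoptions(precision=4,suppress=True)
W=cloud('wrist'); z=W[...,2]; p=np.load('wrist.npz')['p'].astype(int)
m=(p[...,0]>p[...,2]*2.2)&(p[...,1]>p[...,2]*1.6)&(z>.27)
q=W[m]; print(len(q),np.percentile(z[m],[5,50,95]))
q=q[q[:,2]>.295]; c=q.mean(0); n=np.linalg.svd(q-c,full_matrices=False)[2][2]; n*=np.sign(n[2]); print(c,n,cv2.minAreaRect(q[:,:2].astype(np.float32)))
T=np.array([.4306,-.1383]); a=np.radians(-72.8+90.1); d=np.array([np.cos(a),np.sin(a)]); r=c[:2]-T; print('along',r@d,'across',-r[0]*d[1]+r[1]*d[0])
print('tilt along',n[:2]@d)
E
```

```text
27691 [0.271  0.2927 0.3016]
[ 0.4976 -0.1209  0.2999] [0.2682 0.0883 0.9593] ((0.4658241271972656, -0.1310662180185318), (0.09164723008871078, 0.1252327412366867), 16.4625244140625)
along 0.06911014245937509 across -0.0032884306344330948
tilt along 0.28234950092661576
```

```bash
python3 - <<'E'
from h import *
np.set_printoptions(precision=4,suppress=True)
W=cloud('wrist'); T=np.array([.4306,-.1383,.2581]); a=np.radians(17.3); d=np.array([np.cos(a),np.sin(a)])
r=W-T; al=r[...,0]*d[0]+r[...,1]*d[1]; ac=-r[...,0]*d[1]+r[...,1]*d[0]
for A in np.arange(-.06,.12,.01):
    m=(abs(al-A)<.003)&(abs(ac+.002)<.01)&(r[...,2]>-.03)&(r[...,2]<.07)
    if m.sum(): print(round(A,3),m.sum(),np.median(r[...,2][m]))
m=(r[...,2]>.03)&(al>.03)&(al<.11)&(abs(ac)<.05); print(np.percentile(ac[m],[1,99]),np.percentile(al[m],[1,99]))
m=(abs(al-.07)<.01)&(r[...,2]>.02)&(abs(ac)<.05)
for s in(-.025,-.015,0,.015,.02): k=m&(abs(ac-s)<.003); print(s,np.median(r[...,2][k]))
E
```

```text
-0.04 330 0.012499454293087159
-0.03 345 0.012464519543439634
-0.02 371 0.012362364138740367
-0.01 399 0.01236307723073582
0.0 425 0.01227083717540689
0.01 1905 0.0649456499583424
0.02 428 0.013193275565102108
0.03 367 0.013569570440884249
0.04 527 0.02580304654012644
0.05 689 0.03167819772541902
0.06 885 0.03738172537021123
0.07 1213 0.042759932114706856
0.08 1301 0.037766128884236305
0.09 869 0.020462825687841357
[-0.0308  0.0243] [0.0478 0.0839]
-0.025 0.04159068540344327
-0.015 0.04165397557414191
0 0.04168773395327918
0.015 0.0417430085152255
0.02 0.04170614298141262
```

Request:
arm_command([
  [-1, [0, -0.25, 0], -0.13],
  [-1, [0.1, -0.5, 0], -0.26],
  [-1, [0.3, -0.8, 0], -0.39],
  [-1, [0.5, -0.96, -0.1], -0.52],
  [-1, [0.65, -0.96, -0.25], -0.527],
  [-1, [0.7, -0.96, -0.31], -0.527],
  [-1, [0.7, -0.96, -0.31], -0.527],
  [-1, [0.7, -0.96, -0.31], -0.527],
  [-1, [0.7, -0.96, -0.31], -0.527],
])

```text
time_s: 11.9
position: [0.5006, -0.2346, 0.2287]
tcp_rot: [0.998, -0.057, -0.0, 0.0]
ft_force: [-0.1, 0.0, -2.0]
opening: 0.033
grasp_force: 60.7
```

```bash
python3 - <<'E'
from h import *
for n in('wrist','scene','side'): p,d=grab(n); cv2.imwrite(f'pics/{n}4.png',p[:,:,::-1])
s=sense(); q=s['tcp_rot']; print(s['position'],2*np.degrees(np.arctan2(q[1],q[0]))-90,s['grasp_force'],s['opening'],s['time_s'])
a=cv2.imread('pics/scene4.png')[140:235,180:300]; b=cv2.imread('pics/side4.png')[140:235,310:430]; c=cv2.imread('pics/wrist4.png')
cv2.imwrite('pics/c4.png',np.vstack([cv2.resize(c,None,fx=.625,fy=.625)[:120].repeat(2,1).repeat(2,0)[:,:800],cv2.resize(np.hstack([a,b]),(800,317),interpolation=cv2.INTER_CUBIC)]))
E
```

```text
[ 0.50067992 -0.23527277  0.22926799] -96.584846774441 60.70669412612915 0.032528911512395335 12.05
```

View pics/c4.png

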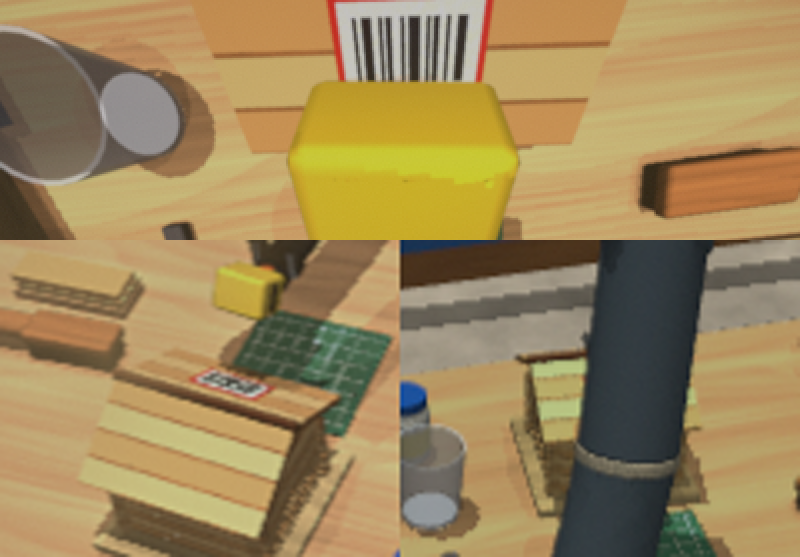

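```bash
python3 - <<'E'
from h import *
np.set_printoptions(precision=4,suppress=True)
W=cloud('wrist'); p=np.load('wrist.npz')['p'].astype(int); R,G,B=p[...,0],p[...,1],p[...,2]
red=(R>G+70)&(abs(G-B)<45); red[75:]=0
for v in(0,1,2,3,5,10,20,30,40,50,60):
    u=np.nonzero(red[v,240:420])[0]+240; print(v,u.min() if len(u) else 0,u.max() if len(u) else 0,len(u))
s=np.array([.5007,-.2350,.229]); a=np.radians(-6.5); X=np.array([np.cos(a),np.sin(a),0]);Y=np.array([-np.sin(a),np.cos(a),0])
E=[]
for v in(5,20,40,55):
    u=np.nonzero(red[v,240:420])[0]+240; l,r=W[v,u.min()+1],W[v,u.max()-1]; E.append((l+r)/2); print(v,l,r,'yawY',np.degrees(np.arctan2(l[0]-r[0],r[1]-l[1])) , 'w',np.linalg.norm(l-r),'acr',((l+r)/2-s)@Y)
v,u=np.mgrid[5:64:3,200:450:5]; q=W[v,u].reshape(-1,3); q=q[(q[:,2]>.1)&(q[:,2]<.185)]; c=q.mean(0); n=np.linalg.svd(q-c)[2][2]; n*=np.sign(n[2]); print('n',n,c,np.degrees(np.arcsin(np.hypot(*n[:2]))),np.degrees(np.arctan2(-n[1],-n[0])))
E
```

```text
0 261 394 54
1 261 394 24
2 261 394 13
3 261 394 13
5 262 394 13
10 263 393 12
20 264 391 12
30 265 390 13
40 267 388 11
50 269 387 12
60 271 385 10
5 [ 0.6425 -0.2157  0.1609] [ 0.6335 -0.2941  0.1612] yawY 173.4419261381358 w 0.07884866410181006 acr -0.004229476491585094
20 [ 0.6353 -0.2151  0.1579] [ 0.6268 -0.2931  0.1565] yawY 173.74114684472565 w 0.0784857208491161 acr -0.004229239343012331
40 [ 0.6253 -0.2142  0.152 ] [ 0.6168 -0.2922  0.1503] yawY 173.72708173383145 w 0.07852905737165485 acr -0.004465083493780536
55 [ 0.617  -0.214   0.1476] [ 0.6085 -0.2915  0.1458] yawY 173.6886089426027 w 0.0780274631700179 acr -0.004975596287319358
n [-0.4996  0.0432  0.8652] [ 0.6244 -0.25    0.1534] 30.093820404109156 -4.9455838216887935
```

Request:
arm_command([
  [-1, [0, 0, -0.02], 0],
  [-1, [0, 0, -0.02], 0],
  [-1, [0, 0, -0.02], 0],
  [-1, [0, 0, -0.02], 0],
  [-1, [0, 0, -0.02], 0],
  [-1, [0, 0, -0.02], 0],
  [-1, [0, 0, -0.02], 0],
  [-1, [0, 0, -0.02], 0],
  [-1, [0, 0, -0.02], 0],
  [-1, [0, 0, -0.02], 0],
])

```text
time_s: 12.88
position: [0.5009, -0.2355, 0.2263]
tcp_rot: [0.998, -0.058, 0.0, 0.0]
ft_force: [1.0, 0.4, -1.3]
opening: 0.0331
grasp_force: 60.7
```

Request:
arm_command([
  [-1, [0, 0, 0], 0],
  [-1, [0, 0, 0], 0],
  [-1, [0, 0, 0], 0],
  [-1, [0, 0, 0], 0],
  [-1, [0, 0, 0], 0],
  [-1, [0, 0, 0], 0],
  [-1, [0, 0, 0], 0],
  [-1, [0, 0, 0], 0],
  [-1, [0, 0, 0], 0],
  [-1, [0, 0, 0], 0],
])

```text
time_s: 13.72
position: [0.5009, -0.2355, 0.2263]
tcp_rot: [0.998, -0.058, 0.0, 0.0]
ft_force: [-0.5, -0.3, -2.8]
opening: 0.033
grasp_force: 60.7
```

Request:
arm_command([
  [-1, [0, 0, 0], 0],
  [-1, [0, 0, 0], 0],
  [-1, [0, 0, 0], 0],
  [-1, [0, 0, 0], 0],
  [-1, [0, 0, 0], 0],
  [-1, [0, 0, 0], 0],
  [-1, [0, 0, 0], 0],
  [-1, [0, 0, 0], 0],
  [-1, [0, 0, 0], 0],
  [-1, [0, 0, 0], 0],
])

```text
time_s: 14.55
position: [0.5009, -0.2354, 0.2264]
tcp_rot: [0.998, -0.058, 0.0, 0.0]
ft_force: [-0.3, -0.2, -3.2]
opening: 0.0332
grasp_force: 60.7
```

```bash
python3 - <<'E'
from h import *
np.set_printoptions(precision=4,suppress=True)
s=sense(); print(s['position'],s['joint_velocities'],s['joint_pos'],s['time_s'])
W=cloud('scene') # house base/roof nearest edges
z=W[...,2]
for lo,hi in((.004,.03),(.09,.2)):
    m=(z>lo)&(z<hi)&(W[...,1]>-.36)&(W[...,1]<-.14)&(W[...,0]>.53)&(W[...,0]<.8); print(lo,np.percentile(W[m][:,0],[0,1,5]))
E
```

```text
[ 0.5009 -0.2354  0.2264] [ 0.0002 -0.0015  0.0012  0.001   0.0004 -0.0018  0.0002] [ 0.5745  0.3008 -0.2606  1.8325  0.0898  1.0195 -1.4081] 14.55
0.004 [0.5311 0.5436 0.602 ]
0.09 [0.559  0.5739 0.591 ]
```

Request:
arm_command([
  [-1, [-0.15, 0, 0], 0.15],
  [-1, [-0.3, -0.05, 0], 0.3],
  [-1, [-0.4, -0.1, 0], 0.45],
  [-1, [-0.5, -0.11, 0], 0.6],
  [-1, [-0.5, -0.11, 0], 0.75],
  [-1, [-0.5, -0.11, 0], 0.9],
  [-1, [-0.5, -0.11, 0], 0.95],
  [-1, [-0.5, -0.11, 0], 0.95],
])

```text
time_s: 15.22
position: [0.4508, -0.2466, 0.2264]
tcp_rot: [0.951, 0.31, 0.0, 0.0]
ft_force: [1.0, 0.2, -2.0]
opening: 0.0331
grasp_force: 60.9
```

Request:
arm_command([
  [-1, [0, 0, -0.1], 0.15],
  [-1, [0, 0, -0.2], 0.3],
  [-1, [0, 0, -0.35], 0.45],
  [-1, [0, 0, -0.5], 0.6],
  [-1, [0, 0, -0.65], 0.75],
  [-1, [0, 0, -0.8], 0.9],
  [-1, [0, 0, -0.95], 0.95],
  [-1, [0, 0, -0.95], 0.95],
  [-1, [0, 0, -0.95], 0.95],
])

```text
time_s: 15.97
position: [0.4506, -0.2464, 0.131]
tcp_rot: [0.773, 0.635, -0.0, -0.001]
ft_force: [0.4, -0.2, -1.9]
opening: 0.0329
grasp_force: 60.7
```

```bash
python3 - <<'E'
from h import *
for n in('wrist','scene'): p,d=grab(n); cv2.imwrite(f'pics/{n}5.png',p[:,:,::-1])
s=sense(); q=s['tcp_rot']; print(s['position'],2*np.degrees(np.arctan2(q[1],q[0]))-90,s['ft_force'],s['time_s'])
cv2.imwrite('pics/c5.png',np.vstack([cv2.imread('pics/wrist5.png')[:300],cv2.resize(cv2.imread('pics/scene5.png')[130:240,180:380],(540,297))[:, :].copy() if 0 else cv2.resize(cv2.imread('pics/scene5.png')[135:225,180:372],(640,300))]))
E
```

```text
[ 0.45170092 -0.24673484  0.13227204] -11.188207368677837 [ 0.14838075  0.41149394 -2.37031325] 16.0667
```

View pics/c5.png

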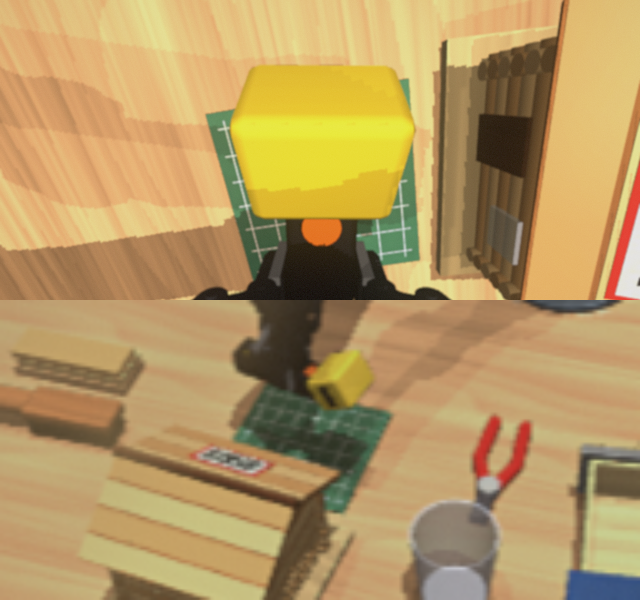

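Request:
arm_command([
  [-1, [0, 0, -0.15], 0],
  [-1, [0, 0, -0.35], 0],
  [-1, [0, 0, -0.55], 0],
  [-1, [0, 0, -0.75], 0],
  [-1, [0, 0, -0.9], 0],
  [-1, [0, 0, -1], 0],
  [-1, [0, 0, -1], 0],
  [-1, [0, 0, -1], 0],
])

```text
time_s: 16.73
position: [0.4516, -0.2466, 0.0319]
tcp_rot: [0.772, 0.635, 0.0, 0.0]
ft_force: [-0.5, -0.2, -2.9]
opening: 0.0327
grasp_force: 60.8
```

Request:
arm_command([
  [-1, [0, 0, -0.02], 0],
  [-1, [0, 0, -0.035], 0],
  [-1, [0, 0, -0.05], 0],
  [-1, [0, 0, -0.05], 0],
  [-1, [0, 0, -0.05], 0],
])

```text
time_s: 17.15
position: [0.451, -0.2466, 0.0266]
tcp_rot: [0.772, 0.635, 0.0, 0.0]
ft_force: [-0.3, 0.6, -2.7]
opening: 0.0329
grasp_force: 60.8
```

Request:
arm_command([
  [-1, [0, 0, -0.015], 0],
  [-1, [0, 0, -0.025], 0],
  [-1, [0, 0, -0.025], 0],
  [-1, [0, 0, -0.025], 0],
])

```text
time_s: 17.48
position: [0.4508, -0.2464, 0.0237]
tcp_rot: [0.772, 0.635, 0.0, -0.0]
ft_force: [-0.7, -0.2, -3.4]
opening: 0.0333
grasp_force: 60.8
```

Request:
arm_command([
  [-1, [0, 0, -0.01], 0],
  [-1, [0, 0, -0.015], 0],
  [-1, [0, 0, -0.015], 0],
  [-1, [0, 0, -0.015], 0],
])

```text
time_s: 17.82
position: [0.451, -0.2465, 0.0227]
tcp_rot: [0.772, 0.635, 0.0, 0.0]
ft_force: [-0.8, 0.6, 3.1]
opening: 0.0331
grasp_force: 61.3
```

Contact (force went from -3 to +3 N). Release gently, then rise.

Request:
arm_command([
  [-0.1, [0, 0, 0], 0],
  [0.1, [0, 0, 0], 0],
  [0.3, [0, 0, 0], 0],
  [0.5, [0, 0, 0], 0],
  [0.5, [0, 0, 0], 0],
  [0.5, [0, 0, 0], 0],
  [0.5, [0, 0, 0], 0],
])

```text
time_s: 18.4
position: [0.4509, -0.2465, 0.0223]
tcp_rot: [0.772, 0.635, 0.0, -0.0]
ft_force: [-0.2, -0.4, 0.6]
opening: 0.064
grasp_force: 0.0
```

Request:
arm_command([
  [0.5, [0, 0, 0.1], 0],
  [0.5, [0, 0, 0.25], 0],
  [0.5, [0, 0, 0.5], 0],
  [0.5, [0, 0, 0.75], 0],
  [0.5, [0, 0, 1], 0],
  [0.5, [0, 0, 1], 0],
])

```text
time_s: 18.9
position: [0.454, -0.2475, 0.1275]
tcp_rot: [0.772, 0.635, 0.002, 0.004]
ft_force: [0.5, -1.1, 0.4]
opening: 0.0637
grasp_force: 0.0
```

Request:
arm_command([
  [0.5, [0, 0, 0.3], 0],
  [0.5, [0, 0, 0.6], 0],
  [0.5, [0, 0, 0.9], 0],
  [0.5, [0, 0, 0.9], 0],
  [0.5, [0, 0, 0.9], 0],
])

```text
time_s: 19.32
position: [0.4517, -0.2468, 0.2142]
tcp_rot: [0.772, 0.635, 0.001, 0.002]
ft_force: [-0.3, 0.1, -0.2]
opening: 0.0639
grasp_force: 0.0
```

```bash
python3 - <<'E'
from h import *
p,d=grab('wrist'); q,_=grab('scene'); s=sense(); print(s['position'],s['ft_force'],s['time_s'])
cv2.imwrite('pics/c6.png',np.vstack([p[:300,:,::-1],cv2.resize(q[135:225,180:372,::-1],(640,300))]))
E
```

```text
[ 0.45012153 -0.24624544  0.21169562] [ 0.39672578  0.48954008 -0.92611959] 19.4167
```

View pics/c6.png

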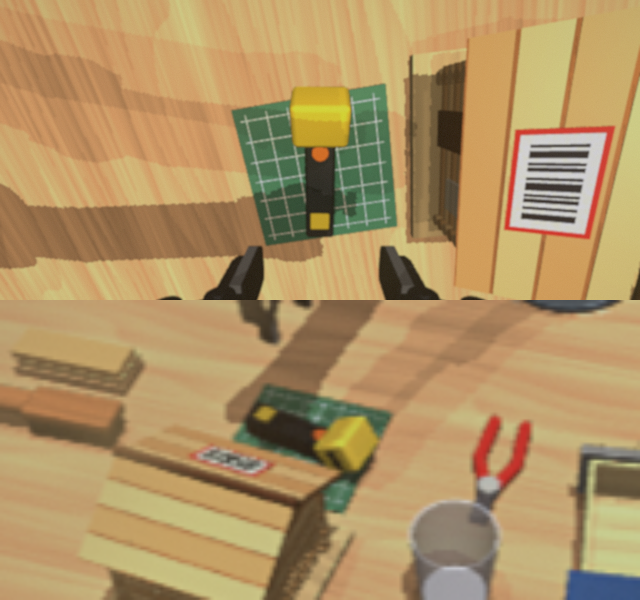

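The scanner lies flat in the middle of the mat, at (320,160) in the wrist view. The gripper is clear and the house hasn't moved.

```bash
python3 -c "
from rig import job_done; print(job_done())"
```

```text
the job is handed in; nothing more can be done
None
```

The job is handed in, with no verdict returned: I pulled the drawer about 168 mm further out, aimed the scanner at the label's centre from about 80 mm and held it for over 2 s, then laid it flat in the middle of the mat and let go; the last pictures show the house where it was.

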